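Swing the strip to its stop and photograph it

TASK

The aluminium strip is bolted loosely to the photo fixture: swing its free end about the bolt until its long edge rests against the steel stop block, and leave it there. Then take the picture with the shutter release box: press its black button down to the halfway stop, hold it there for about a second, then press it fully down and let it come up. Leave everything else on the table where it is.

Things in the scene. Friction and masses are not known exactly. Their poses are not given: they have to be found in the camera images.
- fixture: Photo fixture, fixed: a grey plate 220 (its x) x 230 (its y) x 12 mm, z up; origin at worktop level, the plate spans x -130 to +90, y -115 to +115 mm. Pivot bolt at x +40, y +85 mm. Over that corner (x +20 to +85, y +60 to +125 mm) stands a small camera on a post, top 165 mm above the worktop; the rest is open above.
- pivot_pin (a point): Point on the axis of the fixed vertical pivot bolt (shank 12 mm), at half the strip's thickness, 19 mm above the worktop. The bolt's head (22 mm across, top 36 mm above the worktop) keeps the strip from lifting off. Axes as the fixture's.
- stop_face (a point): Middle of the stop face, which looks to the fixture's -x, on the steel stop block fixed on the plate: 22 mm (x) x 30 mm (y), top 34 mm above the worktop. The face is 125 mm from the bolt along the fixture's -y and 12.5 mm to +x. At the stop the strip lies along the fixture's y, free end to -y, its edge on this face. Axes as the fixture's.
- strip_end (a point): Point on the strip's centre line 15 mm inside its free end, half-way up, 159 mm from the bolt axis; x points from bolt to free end, z up. Loose aluminium bar 190 x 25 x 14 mm, 90 to 180 g, flat on the plate (top 26 mm above the worktop), turning on the bolt with 1 mm play; stays where left. Starts 0.45 to 1.05 rad off the stop, free end on the fixture's -x side of it.
- release: The shutter release, fixed to the worktop: a grey box 110 mm along its x, 80 mm along its y, top 42 mm above the worktop, with one round black button in the middle of its top; origin under its centre at worktop level. It stands left or right of the fixture.
- button_top (a point): Centre of the top face of the round black button (34 mm across), 72 mm above the worktop when up, on the axis of the box; it goes straight down with the button, 16 mm in all.
- first_stage (a joint): First stage of the button, m: 0 up, 0.008 at the halfway stop. Soft spring: about 1 N starts it and 2.5 N brings it to the halfway stop.
- second_stage (a joint): Second stage of the button, m, counted from the halfway stop: 0 until then, 0.008 fully down. It moves only when pressed with over 9 N (so a push of about 5 N rests at the halfway stop), and is fully down at about 11 N. Both stages spring up when released.
- mug: Bystander: orange mug, 101 mm tall, 81 mm across, 113 mm with its handle; origin under its centre. It stands on the side of the fixture where the release box does not.
- screwdriver: Bystander: screwdriver lying down, 180 mm long along its y, 24 mm high, in front of the fixture; origin under its centre.
- tape_roll: Bystander: roll of black tape lying flat, 79 mm across, 18 mm high; origin under its centre.
- pliers: Bystander: pliers lying flat, 160 mm along their x, 64 mm wide, 12 mm high; origin under their centre.
- notebook: Bystander: spiral notebook lying flat, 148 x 109 x 14 mm; origin under its centre.
- pen_pot: Bystander: dark pot with pens, 171 mm tall, 83 mm across; origin under its centre.

How it is judged:
By the outcome, as a careful person would: the job done as asked, in the order asked, and still so for the second after the job is handed in, with the robot touching nothing.
It also fails if it takes over 51 s, if anything falls off the work surface, if the arm or the gripper's body presses on something with over 40 N, if the wrist force passes 120 N, or if a joint passes its speed limit or range.

ROBOT

A 6-joint arm with a two-finger parallel gripper is mounted at the origin on a cart in front of the work surface, level with it; the furniture and walls round the work are solid. World frame = base frame: x ahead of the robot, y to its left, z up, the work surface at z = 0. Lengths are in mm, angles in rad, forces in N, time in s.
With the tool pointing down it reaches from about 275 to 1000 mm from the base axis. Payload 8.4 kg.
Tool frame: the origin (TCP) lies midway between the tips of the shut fingers; the grasp point (between the pads) lies 19 mm behind it; z points along the fingers, y is the line along which they close (so a half turn about z gives the same grasp; the last joint's range is limited). The gripper opens to 85 mm and grips with 20 to 120 N. Pads are 22 mm wide; open, the fingers measure 114 mm over their backs; the gripper's body (76 mm by 85 mm) begins 54 mm behind the grasp point. The pads swing forward as they close: fully open they stand 13 mm farther back than shut.
Start: joints at [1.297, 0.353, 1.633, -0, 1.155, -0.002], TCP at [167.79, 602.059, 231.281] pointing down, gripper open.
Joint ranges: [-2.63, 2.63], [-0.92, 2.1], [0.06, 2.66], [-1.3, 4.44], [0, 2.69], [-3.02, 3.02]. Speed limits (rad/s): [2.22, 2.22, 2.79, 3.14, 3.14, 3.14].

INTERFACE

Orientations are given as [roll, pitch, yaw] about the fixed x, y, z axes, in that order (R = Rz(yaw) Ry(pitch) Rx(roll)).
In Python, from rig import r, imaging gives the robot as it stands. The module is installed in compiled form; this text tells all that it offers.
- The arm moves only by the tool arm_command, never from a script. Its argument "deltas" is a list of rows, each an object of numbers: "hand": the finger opening in mm, from 0 to 85.4; "tx", "ty", "tz": the shift along the tool's x, y, z in mm; "wx", "wy", "wz": the turn, a rotation vector about the tool's x, y, z in rad. A call has 1 to 8 rows; each row shifts and turns the commanded pose from where the row before left it, along the tool's axes as they then stand; what a row does not reach is not made up. A row lasts 1/8 s, in which the tool goes at most 62.5 mm and 10.7 degrees, less where a joint would pass 70% of its speed; a pose out of reach is approached as far as the arm can. A call with a gripper value outside its range is refused whole. The fingers move at their own pace and stop on an object; "squeeze" is the grip in N (left out, the last holds). Time passes only in rows, so rows that do not move let the fingers close. It gives the time, the measured TCP pose, the force, the opening and the grip force at its end, in the units of the state.
- r.sense(): the state, without advancing time (a new reading comes with each control period).
- imaging.grab_frame(name): name is "scene" or "side" or "wrist"; returns a dict with "image" (400x640x3 uint8, red, green, blue), "mtx" (3x3 intrinsics, pixels), "D" ([k1, k2, p1, p2, k3] as OpenCV has them; the pictures are not rectified), "world_to_cam" (4x4, takes a point from world to camera coordinates). Camera axes: x right, y up, looking along -z (the intrinsics and any distortion apply to the point x, -y, -z); pixel columns grow to the right and rows downward; lengths in mm; the calibration is good to about 2 mm. A picture is of the moment at which its call begins. There is no depth.
- r.sign_off(): hands the job in; it is judged then, once.
The state is a dict: "clock": time; "qpos": joint angles; "qvel": joint speeds; "joint_efforts": joint torques, N m; "eef_pos": TCP position; "tcp_rot": TCP orientation; "contact_force": force on the tool from outside, world axes, zero at the start; "wrist_torque": the same for the moment, N m; "opening": opening from 0.0 (shut) to 1.0 (fully open); "grasp_force": force on a finger pad.
Only numpy, scipy, OpenCV 4.12 (cv2) and the standard library are available. Lean on these libraries where they do the work, as an engineer would, in place of code of your own. Each camera call takes 0.05 s, during which the arm holds its last target. There are 200 camera calls.

## Working session

There is one attempt and no reset: what is moved stays moved. The work goes in short steps, Python scripts to look and compute and a tool call to move; the robot and the scene stay as the last step left them, time stands still between calls to the robot, and variables do not carry over. Pictures are saved under pics/ and viewed, at most 13 in all, crops included, and the job is handed in when it is done.

Besides the shell and the picture viewer there is one more tool, called after "Emit:" in YAML: its name, and indented under it one key for each argument. arm_command: Moves the arm, as the interface text tells. Its arguments: {"type":"object","properties":{"deltas":{"type":"array"},"squeeze":{"type":"number"}},"required":["deltas"]}

```bash
mkdir -p pics; cat > h.py <<'E'
import numpy as np, cv2
from rig import r, imaging
def ray(f,uv):
    p=cv2.undistortPoints(np.array(uv,float).reshape(-1,1,2),np.array(f["mtx"]),np.array(f["D"])).reshape(-1,2)
    T=np.array(f["world_to_cam"]);R=T[:3,:3];c=-R.T@T[:3,3]
    d=np.c_[p[:,0],-p[:,1],-np.ones(len(p))]@R
    return c,d
def onplane(f,uv,z):
    c,d=ray(f,uv); return c+d*((z-c[2])/d[:,2])[:,None]
def proj(f,P):
    T=np.array(f["world_to_cam"]);q=np.atleast_2d(P)@T[:3,:3].T+T[:3,3]
    q=q*[1,-1,-1]
    return cv2.projectPoints(q,np.zeros(3),np.zeros(3),np.array(f["mtx"]),np.array(f["D"]))[0].reshape(-1,2)
def grab(n,save=None):
    f=imaging.grab_frame(n)
    if save: cv2.imwrite(f"pics/{save}.png",f["image"][:,:,::-1])
    return f
E
python3 - <<'E'
from h import *
for n in("scene","side","wrist"):
    f=grab(n,n+"0"); T=np.array(f["world_to_cam"]);print(n,(-T[:3,:3].T@T[:3,3]).round(),T[2,:3].round(2))
    np.save(f"{n}.npy",f,allow_pickle=True)
s=r.sense();print(s)
E
```

```text
scene [-190. -407.  745.] [-0.66 -0.39  0.64]
side [ 164. 1152.  702.] [-0.28  0.85  0.45]
wrist [101. 621. 374.] [-0.26  0.07  0.96]
{'clock': 0.15, 'qpos': array([ 1.29658631e+00,  3.53518356e-01,  1.63394961e+00,  4.98809975e-06,
        1.15522827e+00, -2.37640318e-03]), 'qvel': array([-0.00174305, -0.00185751, -0.00221038,  0.00024793, -0.00042725,
       -0.00055382]), 'joint_efforts': array([ 5.58385636e-04, -6.05632925e+01, -3.42339098e+01,  1.34822885e-04,
        6.15364188e-03, -2.04450430e-07]), 'eef_pos': array([167.69609339, 601.70061748, 230.7217095 ]), 'tcp_rot': array([-3.14048908e+00, -7.18387607e-06,  2.86975702e+00]), 'contact_force': array([-0.30912849,  0.74904532, -0.45796522]), 'wrist_torque': array([-0.02573035, -0.05689245,  0.01529647]), 'grasp_force': 0.0, 'opening': 1.0015351106029249}
```

View pics/scene0.png

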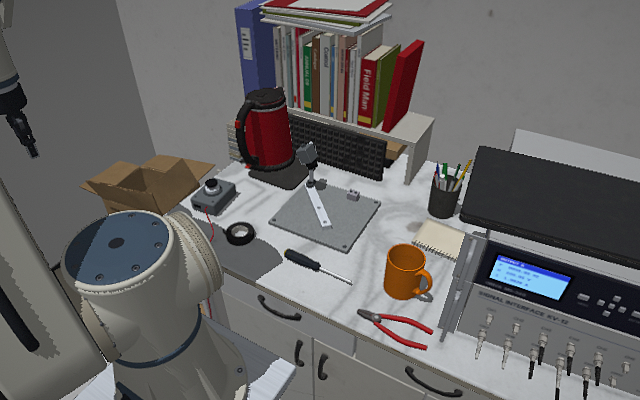

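View pics/side0.png

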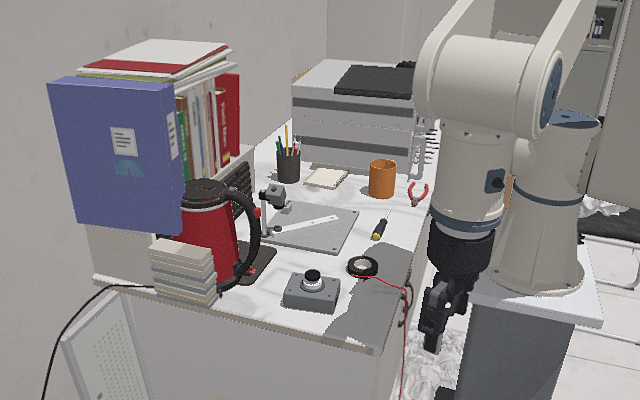

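The scene picture shows the plate around (325,215), the strip from (310,185) to (328,228), the stop block at (353,195) and the button at (212,186). In the side picture the box is at (312,290). I'll enlarge both views to get the corners.

```bash
python3 - <<'E'
from h import *
a=cv2.imread("pics/scene0.png")[135:260,185:390]; b=cv2.imread("pics/side0.png")[175:320,225:430]
a=cv2.resize(a,(780,476),interpolation=cv2.INTER_CUBIC); b=cv2.resize(b,(780,552),interpolation=cv2.INTER_CUBIC)
cv2.imwrite("pics/sc1.png",a);cv2.imwrite("pics/si1.png",b)
E
```

```text
(no output)
```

View pics/sc1.png

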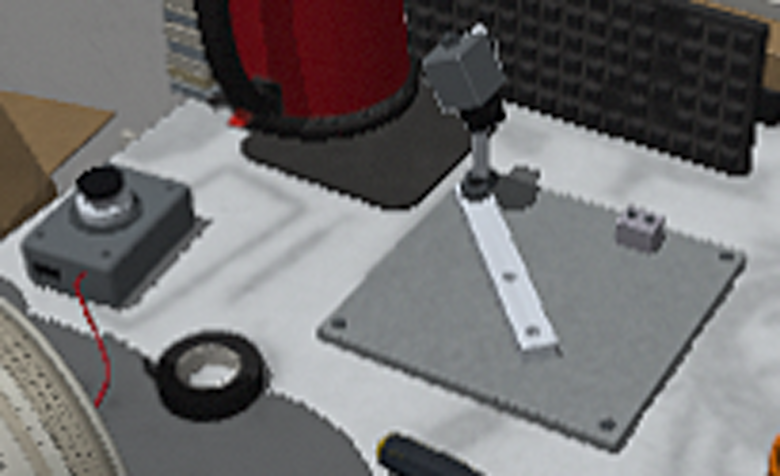

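View pics/si1.png

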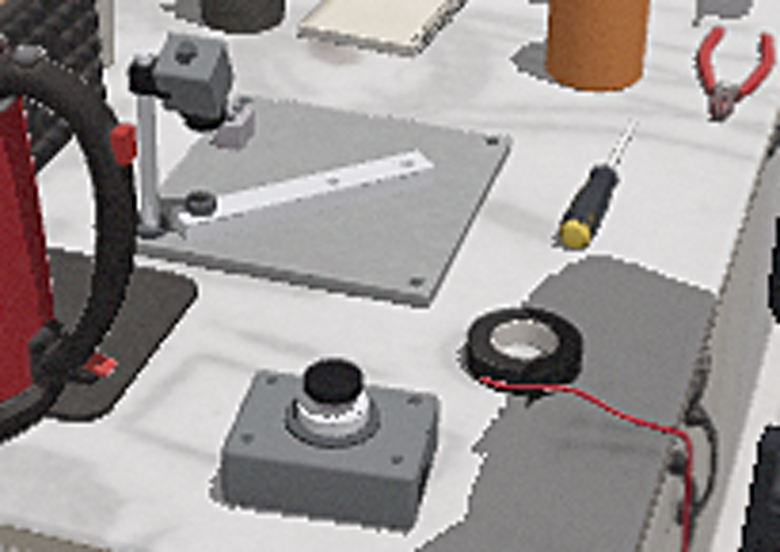

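Crop positions are in the full picture at crop/3.805 plus an offset. In the scene crop, the plate corners are at (320,332), (615,444) and (743,262), the strip holes at (510,276) and (532,330), and the button at (100,183). In the side crop, the button is at (333,380), the plate corners at (430,297) and (510,143), and the strip holes at (334,182) and (407,163).

```bash
python3 - <<'E'
from h import *
S=np.load("scene.npy",allow_pickle=True).item();D=np.load("side.npy",allow_pickle=True).item()
a=lambda p:np.array(p)/3.805+[185,135]; b=lambda p:np.array(p)/3.805+[225,175]
def sh(n,f,uv,z): print(n,onplane(f,uv,z).round(1).tolist())
sh("plate S -+,--,+-",S,a([(320,332),(615,444),(743,262)]),12)
sh("plate D -+,--,+-",D,b([(430,297),(510,143),(262,98)]),12)
sh("holes S",S,a([(510,276),(532,330)]),26); sh("holes D",D,b([(334,182),(407,163)]),26)
sh("bolt S",S,a([(480,185)]),36); sh("bolt D",D,b([(201,199)]),36)
sh("stop top S(left,near..)",S,a([(619,228),(662,238),(636,210)]),34)
sh("strip end corners S",S,a([(524,347),(557,345)]),26); sh("D",D,b([(434,165),(418,152)]),26)
sh("btn S",S,a([(100,183)]),72); sh("btn D",D,b([(333,380)]),72)
sh("mug",D,b([(597,80)]),0)
sh("tape",D,b([(525,345)]),18); sh("scr",D,b([(575,235),(635,125)]),8)
E
```

```text
plate S -+,--,+- [[450.2, 116.7, 12.0], [456.6, -107.6, 12.0], [665.0, -104.4, 12.0]]
plate D -+,--,+- [[451.9, 126.7, 12.0], [457.0, -93.5, 12.0], [655.2, -96.3, 12.0]]
holes S [[552.8, 25.2, 26.0], [511.1, -16.1, 26.0]]
holes D [[551.7, 30.5, 26.0], [512.2, -13.4, 26.0]]
bolt S [[622.4, 91.3, 36.0]]
bolt D [[622.4, 100.5, 36.0]]
stop top S(left,near..) [[630.2, -20.5, 34.0], [635.2, -52.4, 34.0], [655.3, -21.6, 34.0]]
strip end corners S [[493.7, -19.8, 26.0], [506.4, -37.9, 26.0]]
D [[493.3, -17.4, 26.0], [509.7, -31.7, 26.0]]
btn S [[448.7, 302.2, 72.0]]
btn D [[452.7, 314.3, 72.0]]
mug [[423.6, -242.9, 0.0]]
tape [[378.6, 167.0, 18.0]]
scr [[382.7, 11.7, 8.0], [376.6, -162.3, 8.0]]
```

Emit:
arm_command:
  deltas:
    - {"tx": -40, "ty": -26, "hand": 0}
    - {"tx": -40, "ty": -26, "hand": 0}
    - {"tx": -40, "ty": -26, "hand": 0}
    - {"tx": -40, "ty": -26, "hand": 0}
    - {"tx": -40, "ty": -26, "hand": 0}
    - {"tx": -40, "ty": -26, "hand": 0}
    - {"tx": -40, "ty": -26, "hand": 0}
    - {"tx": 0}
  squeeze: 30

```text
schema error: expected keys hand, tx, ty, tz, wx, wy, wz
```

```bash
python3 - <<'E'
from h import *
f=grab("wrist","w1"); np.save("w1.npy",f,allow_pickle=True)
s=r.sense();print(s["clock"],s["eef_pos"],s["tcp_rot"],s["opening"],s["contact_force"])
E
```

```text
0.2 [167.70324174 601.7943546  230.85317514] [-3.14076339e+00  1.41661987e-05  2.86985624e+00] 1.0025537264521809 [-0.07918813  0.21691363  0.28315254]
```

View pics/w1.png

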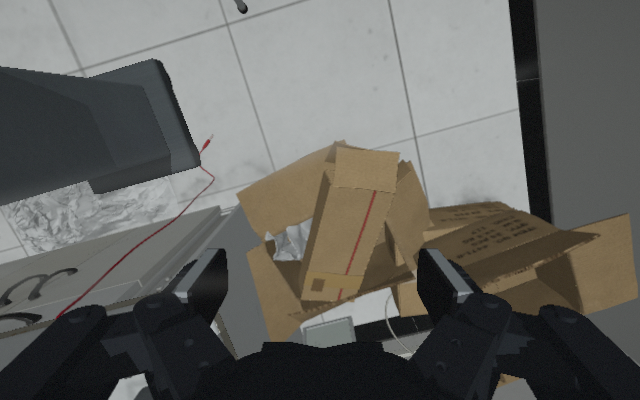

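The move was refused because every key is needed, so this wrist picture shows the start pose: cardboard boxes, with the fingers at the bottom of the image.

Emit:
arm_command:
  deltas:
    - {"hand": 0, "tx": -46, "ty": -26, "tz": 0, "wx": 0, "wy": 0, "wz": 0}
    - {"hand": 0, "tx": -46, "ty": -26, "tz": 0, "wx": 0, "wy": 0, "wz": 0}
    - {"hand": 0, "tx": -46, "ty": -26, "tz": 0, "wx": 0, "wy": 0, "wz": 0}
    - {"hand": 0, "tx": -46, "ty": -26, "tz": 0, "wx": 0, "wy": 0, "wz": 0}
    - {"hand": 0, "tx": -46, "ty": -26, "tz": 0, "wx": 0, "wy": 0, "wz": 0}
    - {"hand": 0, "tx": -46, "ty": -26, "tz": 0, "wx": 0, "wy": 0, "wz": 0}
    - {"hand": 0, "tx": -46, "ty": -26, "tz": 0, "wx": 0, "wy": 0, "wz": 0}
    - {"hand": 0, "tx": -46, "ty": -26, "tz": 0, "wx": 0, "wy": 0, "wz": 0}
  squeeze: 30

```text
clock: 1.2
eef_pos: [467.5, 301.5, 231.3]
tcp_rot: [3.141, 0.0, 2.87]
contact_force: [0.3, 0.6, -0.4]
opening: 0.001
grasp_force: 0.0
```

```bash
python3 - <<'E'
from h import *
f=grab("wrist","w2"); f=grab("wrist","w2"); np.save("w2.npy",f,allow_pickle=True)
s=r.sense();print(s["clock"],s["eef_pos"],s["tcp_rot"],s["opening"],s["contact_force"])
E
```

```text
1.3 [469.35986324 299.67557391 231.26092612] [-3.14099144e+00  1.39133307e-03  2.86615687e+00] -0.0023631036229931194 [-0.2615689   1.20464859  0.94329168]
```

View pics/w2.png

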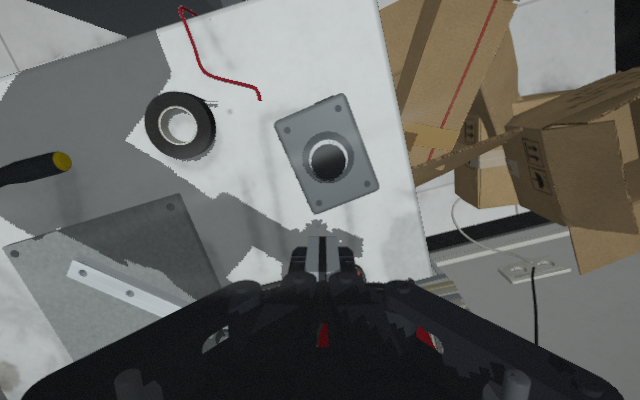

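The wrist view shows the button top centred at (327,162), the plate corners at (180,195) and (5,246), and the strip holes at (82,272) and (130,293).

```bash
python3 - <<'E'
from h import *
f=np.load("w2.npy",allow_pickle=True).item()
def sh(n,uv,z): print(n,onplane(f,uv,z).round(1).tolist())
sh("btn",[(327,162)],72); sh("box corners",[(275,123),(343,94),(379,187),(316,213)],42)
sh("plate",[(180,195),(5,246)],12); sh("holes",[(82,272),(130,293)],26); sh("strip end",[(73,261),(67,276)],26)
E
```

```text
btn [[454.5, 308.4, 72.0]]
box corners [[406.6, 267.1, 42.0], [398.2, 340.9, 42.0], [500.9, 354.2, 42.0], [510.9, 280.7, 42.0]]
plate [[455.6, 129.0, 12.0], [458.6, -99.4, 12.0]]
holes [[511.8, -14.3, 26.0], [554.2, 28.5, 26.0]]
strip end [[495.6, -17.6, 26.0], [511.8, -33.9, 26.0]]
```

Emit:
arm_command:
  deltas:
    - {"hand": 0, "tx": 0, "ty": 0, "tz": 0, "wx": 0, "wy": 0, "wz": -0.137}
    - {"hand": 0, "tx": 0, "ty": 0, "tz": 0, "wx": 0, "wy": 0, "wz": -0.137}
    - {"hand": 0, "tx": -4, "ty": -45, "tz": 0, "wx": 0, "wy": 0, "wz": 0}
    - {"hand": 0, "tx": -4, "ty": -45, "tz": 0, "wx": 0, "wy": 0, "wz": 0}
    - {"hand": 0, "tx": -4, "ty": -45, "tz": 0, "wx": 0, "wy": 0, "wz": 0}
    - {"hand": 0, "tx": -4, "ty": -45, "tz": 0, "wx": 0, "wy": 0, "wz": 0}
    - {"hand": 0, "tx": -4, "ty": -45, "tz": 0, "wx": 0, "wy": 0, "wz": 0}
    - {"hand": 0, "tx": -4, "ty": -45, "tz": 0, "wx": 0, "wy": 0, "wz": 0}

```text
clock: 2.3
eef_pos: [490.8, 32.0, 231.3]
tcp_rot: [3.141, 0.0, -3.139]
contact_force: [0.5, -1.1, -0.1]
opening: 0.0
grasp_force: 0.0
```

Emit:
arm_command:
  deltas:
    - {"hand": 0, "tx": 0, "ty": 0, "tz": 40, "wx": 0, "wy": 0, "wz": 0}
    - {"hand": 0, "tx": 0, "ty": 0, "tz": 40, "wx": 0, "wy": 0, "wz": 0}
    - {"hand": 0, "tx": 0, "ty": 0, "tz": 40, "wx": 0, "wy": 0, "wz": 0}
    - {"hand": 0, "tx": 0, "ty": 0, "tz": 30, "wx": 0, "wy": 0, "wz": 0}
    - {"hand": 0, "tx": 0, "ty": 0, "tz": 20, "wx": 0, "wy": 0, "wz": 0}
    - {"hand": 0, "tx": 0, "ty": 0, "tz": 0, "wx": 0, "wy": 0, "wz": 0}
    - {"hand": 0, "tx": 0, "ty": 0, "tz": 0, "wx": 0, "wy": 0, "wz": 0}

```text
clock: 3.18
eef_pos: [491.5, 33.2, 61.9]
tcp_rot: [3.141, 0.001, -3.139]
contact_force: [0.0, 0.1, 0.3]
opening: -0.002
grasp_force: 0.0
```

```bash
python3 - <<'E'
from h import *
f=grab("scene"); g=grab("side")
a=cv2.resize(f["image"][135:260,240:390,::-1],(600,500),interpolation=2)
b=cv2.resize(g["image"][150:300,225:375,::-1],(500,500),interpolation=2)
cv2.imwrite("pics/c3.png",np.hstack([a[:,:],b])[:, :][:500,:1100]); im=cv2.imread("pics/c3.png");cv2.imwrite("pics/c3.png",cv2.resize(im,(800,364)))
s=r.sense();print(s["clock"],s["eef_pos"],s["tcp_rot"],s["contact_force"])
E
```

```text
3.275 [491.77968591  33.14432247  62.296436  ] [ 3.14146362e+00  1.70025953e-03 -3.13921730e+00] [-0.0627838  -0.02083971 -0.10979049]
```

View pics/c3.png

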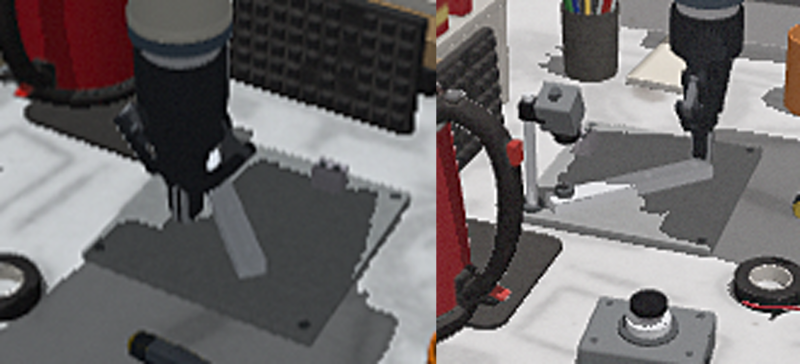

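Finger clear of the strip, at about (190,200) in the scene half, on its bolt-left side. Next I lower and push.

Emit:
arm_command:
  deltas:
    - {"hand": 0, "tx": 0, "ty": 0, "tz": 25, "wx": 0, "wy": 0, "wz": 0}
    - {"hand": 0, "tx": 0, "ty": 0, "tz": 13, "wx": 0, "wy": 0, "wz": 0}
    - {"hand": 0, "tx": 0, "ty": 0, "tz": 6, "wx": 0, "wy": 0, "wz": 0}
    - {"hand": 0, "tx": 0, "ty": 0, "tz": 0, "wx": 0, "wy": 0, "wz": 0}
    - {"hand": 0, "tx": -9, "ty": -7, "tz": 0, "wx": 0, "wy": 0, "wz": 0}
    - {"hand": 0, "tx": -9, "ty": -7, "tz": 0, "wx": 0, "wy": 0, "wz": 0}
    - {"hand": 0, "tx": -9, "ty": -7, "tz": 0, "wx": 0, "wy": 0, "wz": 0}
    - {"hand": 0, "tx": 0, "ty": 0, "tz": 0, "wx": 0, "wy": 0, "wz": 0}

```text
clock: 4.28
eef_pos: [519.2, 11.3, 17.4]
tcp_rot: [-3.142, 0.001, -3.14]
contact_force: [0.0, 0.8, -1.0]
opening: 0.0
grasp_force: 0.0
```

Emit:
arm_command:
  deltas:
    - {"hand": 0, "tx": -7, "ty": -5.5, "tz": 0, "wx": 0, "wy": 0, "wz": 0}
    - {"hand": 0, "tx": -7, "ty": -5.5, "tz": 0, "wx": 0, "wy": 0, "wz": 0}
    - {"hand": 0, "tx": -7, "ty": -5.5, "tz": 0, "wx": 0, "wy": 0, "wz": 0}
    - {"hand": 0, "tx": -7, "ty": -5.5, "tz": 0, "wx": 0, "wy": 0, "wz": 0}
    - {"hand": 0, "tx": -7, "ty": -5.5, "tz": 0, "wx": 0, "wy": 0, "wz": 0}
    - {"hand": 0, "tx": -7, "ty": -5.5, "tz": 0, "wx": 0, "wy": 0, "wz": 0}
    - {"hand": 0, "tx": -7, "ty": -5.5, "tz": 0, "wx": 0, "wy": 0, "wz": 0}
    - {"hand": 0, "tx": 0, "ty": 0, "tz": 0, "wx": 0, "wy": 0, "wz": 0}

```text
clock: 5.28
eef_pos: [567.9, -26.8, 17.3]
tcp_rot: [-3.141, 0.001, -3.14]
contact_force: [0.5, -0.3, -0.4]
opening: 0.0
grasp_force: 0.0
```

Emit:
arm_command:
  deltas:
    - {"hand": 0, "tx": -5, "ty": -5, "tz": 0, "wx": 0, "wy": 0, "wz": 0}
    - {"hand": 0, "tx": -5, "ty": -5, "tz": 0, "wx": 0, "wy": 0, "wz": 0}
    - {"hand": 0, "tx": -5, "ty": -5, "tz": 0, "wx": 0, "wy": 0, "wz": 0}
    - {"hand": 0, "tx": -4, "ty": -5, "tz": 0, "wx": 0, "wy": 0, "wz": 0}
    - {"hand": 0, "tx": -3, "ty": -5, "tz": 0, "wx": 0, "wy": 0, "wz": 0}
    - {"hand": 0, "tx": -2, "ty": 0, "tz": 0, "wx": 0, "wy": 0, "wz": 0}
    - {"hand": 0, "tx": -2, "ty": 0, "tz": 0, "wx": 0, "wy": 0, "wz": 0}
    - {"hand": 0, "tx": 0, "ty": 0, "tz": 0, "wx": 0, "wy": 0, "wz": 0}

```text
clock: 6.28
eef_pos: [593.4, -51.2, 17.3]
tcp_rot: [3.142, 0.0, -3.139]
contact_force: [-0.3, 0.5, 0.4]
opening: -0.001
grasp_force: 0.0
```

Emit:
arm_command:
  deltas:
    - {"hand": 0, "tx": -2, "ty": 0, "tz": 0, "wx": 0, "wy": 0, "wz": 0}
    - {"hand": 0, "tx": -2, "ty": 0, "tz": 0, "wx": 0, "wy": 0, "wz": 0}
    - {"hand": 0, "tx": 0, "ty": 0, "tz": 0, "wx": 0, "wy": 0, "wz": 0}

```text
clock: 6.65
eef_pos: [597.5, -51.3, 17.3]
tcp_rot: [3.142, 0.0, -3.139]
contact_force: [0.8, 0.5, 0.1]
opening: 0.001
grasp_force: 0.0
```

Force is still low, so I'll keep going in small steps until the stop is felt.

Emit:
arm_command:
  deltas:
    - {"hand": 0, "tx": -1.5, "ty": 0, "tz": 0, "wx": 0, "wy": 0, "wz": 0}
    - {"hand": 0, "tx": -1.5, "ty": 0, "tz": 0, "wx": 0, "wy": 0, "wz": 0}
    - {"hand": 0, "tx": -1, "ty": 0, "tz": 0, "wx": 0, "wy": 0, "wz": 0}
    - {"hand": 0, "tx": 0, "ty": 0, "tz": 0, "wx": 0, "wy": 0, "wz": 0}

```text
clock: 7.15
eef_pos: [601.4, -51.3, 17.3]
tcp_rot: [3.142, 0.0, -3.139]
contact_force: [0.0, -0.5, -0.2]
opening: -0.005
grasp_force: 0.0
```

```bash
python3 - <<'E'
from h import *
f=grab("scene"); g=grab("side")
a=cv2.resize(f["image"][165:265,260:390,::-1],(520,400),interpolation=2)
b=cv2.resize(g["image"][180:265,250:370,::-1],(565,400),interpolation=2)
cv2.imwrite("pics/c4.png",cv2.resize(np.vstack([a,cv2.resize(b,(520,368))])[:600],None,fx=.78,fy=.78)) 
cv2.imwrite("pics/c4.png",cv2.resize(np.hstack([a,b]),(800,295)))
s=r.sense();print(s["clock"],s["eef_pos"],s["contact_force"])
E
```

```text
7.25 [601.35852158 -51.30080212  17.31339718] [0.31684465 0.81039775 0.22679772]
```

View pics/c4.png

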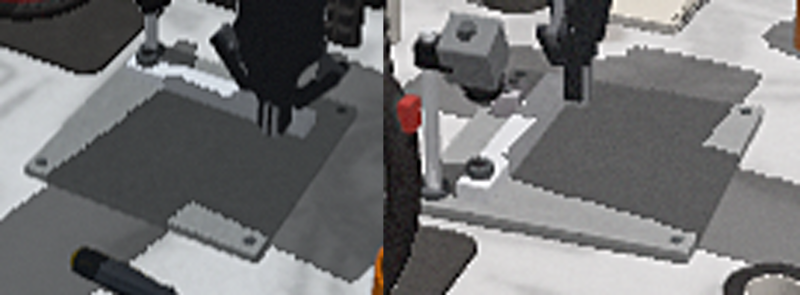

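The strip has swung with the finger and is nearly parallel to the plate edge, but I can't feel the stop yet.

Emit:
arm_command:
  deltas:
    - {"hand": 0, "tx": -1, "ty": 0, "tz": 0, "wx": 0, "wy": 0, "wz": 0}
    - {"hand": 0, "tx": -1, "ty": 0, "tz": 0, "wx": 0, "wy": 0, "wz": 0}
    - {"hand": 0, "tx": 0, "ty": 0, "tz": 0, "wx": 0, "wy": 0, "wz": 0}

```text
clock: 7.62
eef_pos: [603.4, -51.3, 17.3]
tcp_rot: [-3.142, 0.0, -3.139]
contact_force: [-0.4, 0.1, 0.5]
opening: -0.002
grasp_force: 0.1
```

Emit:
arm_command:
  deltas:
    - {"hand": 0, "tx": -1, "ty": 0, "tz": 0, "wx": 0, "wy": 0, "wz": 0}
    - {"hand": 0, "tx": -0.5, "ty": 0, "tz": 0, "wx": 0, "wy": 0, "wz": 0}
    - {"hand": 0, "tx": 0, "ty": 0, "tz": 0, "wx": 0, "wy": 0, "wz": 0}

```text
clock: 8.0
eef_pos: [604.3, -51.3, 17.2]
tcp_rot: [3.142, -0.001, -3.139]
contact_force: [-3.3, -0.0, 3.2]
opening: 0.003
grasp_force: 1.4
```

Emit:
arm_command:
  deltas:
    - {"hand": 0, "tx": -1, "ty": 0, "tz": 0, "wx": 0, "wy": 0, "wz": 0}
    - {"hand": 0, "tx": 0, "ty": 0, "tz": 0, "wx": 0, "wy": 0, "wz": 0}

```text
clock: 8.25
eef_pos: [604.3, -51.2, 17.1]
tcp_rot: [3.141, -0.003, -3.139]
contact_force: [-6.4, -0.2, 3.4]
opening: -0.003
grasp_force: 3.1
```

The stop is felt at x = 604.3, which matches the geometry. I back off gently, lift, and go to the button.

Emit:
arm_command:
  deltas:
    - {"hand": 0, "tx": 1, "ty": 0, "tz": 0, "wx": 0, "wy": 0, "wz": 0}
    - {"hand": 0, "tx": 1, "ty": 0, "tz": 0, "wx": 0, "wy": 0, "wz": 0}
    - {"hand": 0, "tx": 8, "ty": 0, "tz": 0, "wx": 0, "wy": 0, "wz": 0}
    - {"hand": 0, "tx": 15, "ty": 0, "tz": 0, "wx": 0, "wy": 0, "wz": 0}
    - {"hand": 0, "tx": 15, "ty": 0, "tz": -30, "wx": 0, "wy": 0, "wz": 0}
    - {"hand": 0, "tx": 10, "ty": 0, "tz": -50, "wx": 0, "wy": 0, "wz": 0}
    - {"hand": 0, "tx": 10, "ty": 0, "tz": -50, "wx": 0, "wy": 0, "wz": 0}
    - {"hand": 0, "tx": 10, "ty": 0, "tz": -50, "wx": 0, "wy": 0, "wz": 0}

```text
clock: 9.25
eef_pos: [534.3, -51.4, 198.7]
tcp_rot: [3.142, -0.0, -3.139]
contact_force: [0.3, 0.3, 0.3]
opening: -0.002
grasp_force: 0.0
```

Emit:
arm_command:
  deltas:
    - {"hand": 0, "tx": 10, "ty": 50, "tz": 0, "wx": 0, "wy": 0, "wz": 0}
    - {"hand": 0, "tx": 10, "ty": 50, "tz": 0, "wx": 0, "wy": 0, "wz": 0}
    - {"hand": 0, "tx": 10, "ty": 50, "tz": 0, "wx": 0, "wy": 0, "wz": 0}
    - {"hand": 0, "tx": 10, "ty": 50, "tz": 0, "wx": 0, "wy": 0, "wz": 0}
    - {"hand": 0, "tx": 10, "ty": 50, "tz": 0, "wx": 0, "wy": 0, "wz": 0}
    - {"hand": 0, "tx": 10, "ty": 50, "tz": 0, "wx": 0, "wy": 0, "wz": 0}
    - {"hand": 0, "tx": 10, "ty": 50, "tz": 0, "wx": 0, "wy": 0, "wz": 0}
    - {"hand": 0, "tx": 0, "ty": 0, "tz": 0, "wx": 0, "wy": 0, "wz": 0}

```text
clock: 10.25
eef_pos: [463.5, 300.9, 197.1]
tcp_rot: [3.141, 0.0, -3.136]
contact_force: [0.0, -0.2, -0.1]
opening: 0.002
grasp_force: 0.0
```

```bash
python3 - <<'E'
from h import *
f=grab("scene"); g=grab("side")
a=cv2.resize(f["image"][150:250,260:390,::-1],(520,400),interpolation=2)
b=cv2.resize(g["image"][180:265,250:370,::-1],(565,400),interpolation=2)
cv2.imwrite("pics/c5.png",cv2.resize(np.hstack([a,b]),(800,295)))
s=r.sense();print(s["clock"],s["eef_pos"],s["contact_force"])
E
```

```text
10.35 [464.02636733 298.11135307 196.94713716] [-0.22156536  0.02179058 -0.00570543]
```

View pics/c5.png

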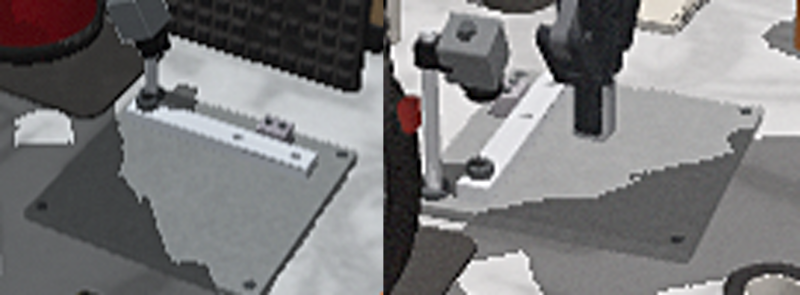

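The strip lies along the stop block, at (275,135) in the left half. Now over to the button and down to just above it.

Emit:
arm_command:
  deltas:
    - {"hand": 0, "tx": 10, "ty": 10, "tz": 0, "wx": 0, "wy": 0, "wz": 0}
    - {"hand": 0, "tx": 0, "ty": 0, "tz": 40, "wx": 0, "wy": 0, "wz": 0}
    - {"hand": 0, "tx": 0, "ty": 0, "tz": 40, "wx": 0, "wy": 0, "wz": 0}
    - {"hand": 0, "tx": 0, "ty": 0, "tz": 25, "wx": 0, "wy": 0, "wz": 0}
    - {"hand": 0, "tx": 0, "ty": 0, "tz": 10, "wx": 0, "wy": 0, "wz": 0}
    - {"hand": 0, "tx": 0, "ty": 0, "tz": 0, "wx": 0, "wy": 0, "wz": 0}
    - {"hand": 0, "tx": 0, "ty": 0, "tz": 0, "wx": 0, "wy": 0, "wz": 0}

```text
clock: 11.22
eef_pos: [455.6, 308.7, 83.4]
tcp_rot: [3.141, 0.001, -3.14]
contact_force: [-0.1, -0.4, 0.3]
opening: 0.001
grasp_force: 0.0
```

```bash
python3 - <<'E'
from h import *
g=grab("side");f=grab("wrist")
b=cv2.resize(g["image"][240:330,260:370,::-1],(440,360),interpolation=2)
a=cv2.resize(f["image"][100:320,200:440,::-1],(360,360))
cv2.imwrite("pics/c6.png",np.hstack([a,b]))
s=r.sense();print(s["clock"],s["eef_pos"],s["contact_force"])
E
```

```text
11.325 [455.56742429 308.75791505  83.38484593] [ 0.33596655  0.4417388  -0.19528378]
```

View pics/c6.png

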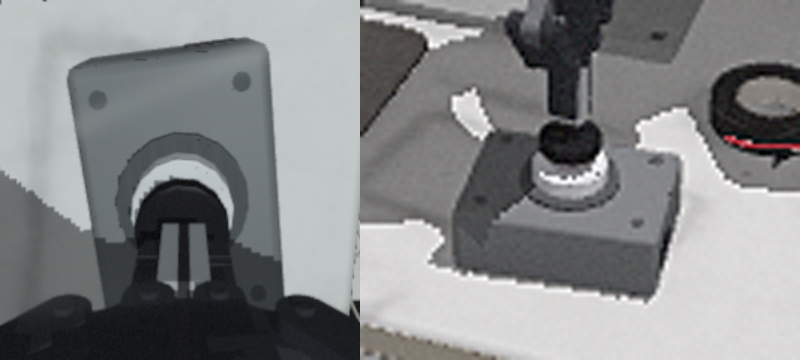

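The fingertips are centred over the button, at (180,210) on the left and (570,135) on the right. I press to the first stage in steps.

Emit:
arm_command:
  deltas:
    - {"hand": 0, "tx": 0, "ty": 0, "tz": 6, "wx": 0, "wy": 0, "wz": 0}
    - {"hand": 0, "tx": 0, "ty": 0, "tz": 5, "wx": 0, "wy": 0, "wz": 0}
    - {"hand": 0, "tx": 0, "ty": 0, "tz": 4, "wx": 0, "wy": 0, "wz": 0}
    - {"hand": 0, "tx": 0, "ty": 0, "tz": 0, "wx": 0, "wy": 0, "wz": 0}

```text
clock: 11.82
eef_pos: [454.9, 308.4, 67.0]
tcp_rot: [-3.141, -0.0, -3.139]
contact_force: [0.7, 0.2, 1.3]
opening: -0.001
grasp_force: 0.8
```

Emit:
arm_command:
  deltas:
    - {"hand": 0, "tx": 0, "ty": 0, "tz": 2, "wx": 0, "wy": 0, "wz": 0}
    - {"hand": 0, "tx": 0, "ty": 0, "tz": 1, "wx": 0, "wy": 0, "wz": 0}
    - {"hand": 0, "tx": 0, "ty": 0, "tz": 0, "wx": 0, "wy": 0, "wz": 0}

```text
clock: 12.2
eef_pos: [454.9, 308.4, 64.3]
tcp_rot: [3.142, 0.0, -3.139]
contact_force: [-0.0, -0.7, 2.9]
opening: 0.0
grasp_force: 1.1
```

Emit:
arm_command:
  deltas:
    - {"hand": 0, "tx": 0, "ty": 0, "tz": 0.8, "wx": 0, "wy": 0, "wz": 0}
    - {"hand": 0, "tx": 0, "ty": 0, "tz": 0, "wx": 0, "wy": 0, "wz": 0}
    - {"hand": 0, "tx": 0, "ty": 0, "tz": 0, "wx": 0, "wy": 0, "wz": 0}

```text
clock: 12.58
eef_pos: [455.0, 308.5, 64.0]
tcp_rot: [3.141, 0.0, -3.139]
contact_force: [-0.9, -0.4, 8.2]
opening: -0.0
grasp_force: 3.6
```

Resting on the halfway stop at 64.0. I ease the force slightly and hold it for about a second.

Emit:
arm_command:
  deltas:
    - {"hand": 0, "tx": 0, "ty": 0, "tz": -0.4, "wx": 0, "wy": 0, "wz": 0}
    - {"hand": 0, "tx": 0, "ty": 0, "tz": 0, "wx": 0, "wy": 0, "wz": 0}
    - {"hand": 0, "tx": 0, "ty": 0, "tz": 0, "wx": 0, "wy": 0, "wz": 0}
    - {"hand": 0, "tx": 0, "ty": 0, "tz": 0, "wx": 0, "wy": 0, "wz": 0}
    - {"hand": 0, "tx": 0, "ty": 0, "tz": 0, "wx": 0, "wy": 0, "wz": 0}
    - {"hand": 0, "tx": 0, "ty": 0, "tz": 0, "wx": 0, "wy": 0, "wz": 0}

```text
clock: 13.32
eef_pos: [455.0, 308.4, 64.0]
tcp_rot: [3.141, 0.0, -3.139]
contact_force: [-0.7, 0.2, 6.1]
opening: -0.001
grasp_force: 2.7
```

Emit:
arm_command:
  deltas:
    - {"hand": 0, "tx": 0, "ty": 0, "tz": 3, "wx": 0, "wy": 0, "wz": 0}
    - {"hand": 0, "tx": 0, "ty": 0, "tz": 3, "wx": 0, "wy": 0, "wz": 0}
    - {"hand": 0, "tx": 0, "ty": 0, "tz": 2.5, "wx": 0, "wy": 0, "wz": 0}
    - {"hand": 0, "tx": 0, "ty": 0, "tz": 0.8, "wx": 0, "wy": 0, "wz": 0}
    - {"hand": 0, "tx": 0, "ty": 0, "tz": 0, "wx": 0, "wy": 0, "wz": 0}
    - {"hand": 0, "tx": 0, "ty": 0, "tz": 0, "wx": 0, "wy": 0, "wz": 0}

```text
clock: 14.08
eef_pos: [455.2, 308.6, 55.6]
tcp_rot: [3.141, 0.001, -3.139]
contact_force: [-3.6, -2.3, 17.6]
opening: -0.0
grasp_force: 8.3
```

Fully down: 55.6 mm at 17.6 N. Release and retreat.

Emit:
arm_command:
  deltas:
    - {"hand": 0, "tx": 0, "ty": 0, "tz": -6, "wx": 0, "wy": 0, "wz": 0}
    - {"hand": 0, "tx": 0, "ty": 0, "tz": -10, "wx": 0, "wy": 0, "wz": 0}
    - {"hand": 0, "tx": 0, "ty": 0, "tz": -30, "wx": 0, "wy": 0, "wz": 0}
    - {"hand": 0, "tx": 0, "ty": 0, "tz": -40, "wx": 0, "wy": 0, "wz": 0}
    - {"hand": 0, "tx": 0, "ty": 0, "tz": -40, "wx": 0, "wy": 0, "wz": 0}
    - {"hand": 0, "tx": 0, "ty": 0, "tz": 0, "wx": 0, "wy": 0, "wz": 0}
    - {"hand": 0, "tx": 0, "ty": 0, "tz": 0, "wx": 0, "wy": 0, "wz": 0}
    - {"hand": 0, "tx": 0, "ty": 0, "tz": 0, "wx": 0, "wy": 0, "wz": 0}

```text
clock: 15.08
eef_pos: [454.2, 307.8, 179.2]
tcp_rot: [-3.14, -0.002, -3.139]
contact_force: [-0.9, -0.1, -0.0]
opening: -0.001
grasp_force: 0.0
```

```bash
python3 - <<'E'
from h import *
f=grab("scene")
a=cv2.resize(f["image"][135:260,185:390,::-1],(780,476),interpolation=2);cv2.imwrite("pics/c7.png",a)
s=r.sense();print(s["clock"],s["eef_pos"],s["contact_force"])
E
```

```text
15.125 [454.20954029 307.88151006 179.19707119] [ 0.08091161 -0.57516892  0.0735699 ]
```

View pics/c7.png

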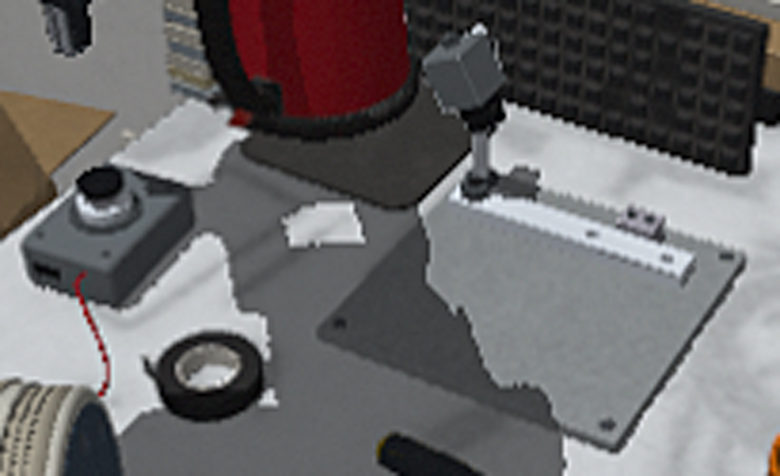

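The button is up at (100,183), the strip rests on the stop block near (640,225), and the gripper is clear.

```bash
python3 -c "from rig import r; print(r.sign_off())"
```

```text
the job is handed in; nothing more can be done
None
```

The strip rests against the stop block, the button was held at the halfway stop for about a second, then pressed fully down and let up, and the job was handed in at about 15 s; no verdict was shown.

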